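Tip the filter into the test box and swing the clamp shut

ROBOT

A 6-joint arm with a two-finger parallel gripper is mounted at the origin on the work surface. World frame = base frame: x ahead of the robot, y to its left, z up, the work surface at z = 0. Lengths are in mm, angles in rad, forces in N, time in s.
With the tool pointing down it reaches from about 325 to 900 mm from the base axis. Payload 3.5 kg.
Tool frame: the origin (TCP) lies midway between the tips of the shut fingers; the grasp point (between the pads) lies 19 mm behind it (arm.grip_point_offset is the distance from the TCP to the grasp point, in mm); z points along the fingers, x is the direction in which the jaws open and shut, and the axes are right-handed (so a half turn about z gives the same grasp; the last joint's range is limited). The gripper opens to 85 mm and grips with 20 to 120 N. Pads are 22 mm wide; open, the fingers measure 114 mm over their backs; the gripper's body (76 mm by 85 mm) begins 54 mm behind the grasp point. The pads swing forward as they close: fully open they stand 13 mm farther back than shut.
Start: joints at [1.113, 0.276, -0.026, 1.268, 0, 1.467], TCP at [217.133, 586.068, 231.313] pointing down, gripper open.
Joint ranges: [-3.12, 3.12], [-0.85, 1.88], [-1.08, 1.24], [-1.95, 2.15], [-1.57, 1.53], [-3.14, 3.14]. Speed limits (rad/s): [2.57, 2.57, 3.14, 3.14, 3.14, 3.14].

INTERFACE

Orientations are given as a rotation vector (axis times angle).
In Python, from rig import arm gives the robot as it stands.
- The arm moves only by the tool servo_tool, never from a script. Its argument "moves" is a list of rows, each a list of 3 entries, a list of its own where there are three numbers: the shift along the world's x, y, z in mm, then the turn, a rotation vector about the world's x, y, z in rad, then the gripper command: -1 is shut, 1 is fully open, values between are in proportion. A call has 1 to 20 rows; each row is the pose to reach, as a shift and turn from the pose commanded when the call began; what a row does not reach only later rows make up. A row lasts 1/8 s, in which the tool goes at most 62.5 mm and 10.7 degrees, less where a joint would pass 70% of its speed; a pose out of reach is approached as far as the arm can. A call with a gripper value outside its range is refused whole. The fingers move at their own pace and stop on an object; "squeeze" is the grip in N (left out, the last holds). Time passes only in rows, so rows that repeat a pose let the fingers close. It gives the time, the measured TCP pose, the force and the opening at its end, in the units of the state.
- arm.get_state(): the state, without advancing time (a new reading comes with each control period).
- arm.get_image(name): name is "scene" or "top" or "wrist"; returns the picture (400x640x3 uint8, red, green, blue); there is no depth.
- arm.calibration(name): a dict with "K" (3x3 intrinsics, pixels), "k1" (the pictures are not rectified: a ray, as slopes to the right and down, at radius r is drawn at 1 + k1 r^2 times it, then the intrinsics apply), "world_from_camera" (4x4, takes a point from camera to world coordinates); the wrist camera has in their place "hand_eye" (4x4, takes a point from camera to tool coordinates, whose origin is the TCP and whose axes are the tool frame's). Camera axes: x right, y up, looking along -z (the intrinsics and any distortion apply to the point x, -y, -z); pixel columns grow to the right and rows downward; lengths in mm; the calibration is good to about 2 mm. A picture is of the moment at which its call begins: read the wrist's pose just before it. calibration takes no time and is no camera call.
- arm.hand_in(): hands the job in, once; it reports no verdict.
Trained networks look in the newest picture that a camera, given by its name, has taken for a name from the list of things; names that differ only in an ending like _2 or _b are one class to them, and where a whole thing is asked for, a point or a joint stands for the part that bears it (a point fixed in the world has none). Each returns a list of dicts, best first, with "p" (0 to 1); they miss things now and then, are a little off and sometimes report something else, mostly with a low value. They report only what shows in the picture. A call takes as long as a camera call.
- arm.spot_in(query, camera): "pixel" ([column, row] in pixels, amid what is visible of it).
- arm.spot_point(query, camera): "pixel" ([column, row] in pixels: a listed point, or the origin of a listed thing).
The state is a dict: "t": time; "joints": joint angles; "dq": joint speeds; "joint_efforts": joint torques, N m; "eef_pos": TCP position; "orientation": TCP orientation; "ft_force": force on the tool from outside, world axes, zero at the start; "ft_torque": the same for the moment, N m; "opening": finger opening in mm.
Only numpy, scipy, OpenCV 4.12 (cv2) and the standard library are available. Lean on these libraries where they do the work, as an engineer would, in place of code of your own. Each camera call takes 0.05 s, during which the arm holds its last target. There are 200 camera calls.

TASK

A filter cartridge stands on edge in the tray of the test box. With the fingertips only, push it near its top so that it tips over towards the raised clamp frame and lies flat in the tray, then push the clamp frame over and press it fully down on the filter. Do not grip or lift the filter, and leave the other things on the bench where they are.

Things in the scene. Friction and masses are not known exactly. Their poses are not given: they have to be found in the camera images.
- test_box: Grey metal test box, fixed to the bench, 190 long (its x) x 130 wide (its y) x 55 mm high, with a shallow tray on top; origin at the centre of its underside, z up. The filter stands at the -x end of the tray, the clamp is hinged at the +x end.
- tray (a point): Centre of the tray's floor, 15 mm to -x of the box's centre, 55 mm above the bench. Around it are walls 10 mm high; the inner space is 140 mm along the box's x and 104 mm along its y.
- filter: The filter cartridge to be tipped: 90 x 90 mm, 30 mm thick, aluminium rim, white pleats, 0.18 to 0.35 kg. Stands loose on edge on the tray floor, thickness along its x, which is within 3 degrees of the box's x. Origin at the centre of its underside as it stands, z up, x towards the clamp. Properly tipped, its x points straight down and its upper face is 85 mm above the bench.
- filter_mid (a point): Centre of the filter cartridge's volume, 45 mm above its underside as it stands. Pushed towards +x at two thirds of its height or more, the filter tips without sliding (under 3 N) and falls by itself after about 30 mm of push.
- filter_foot (a point): Middle of the filter's lower edge on the clamp side, about which it tips; it stays on the tray floor.
- clamp (a joint): Angle of the clamp frame, rad: 0 = fully down, level, just above a filter lying in the tray; grows as it opens, 1.57 = upright, more = leaning outward, away from the filter. Starts at 1.65 to 2.0, end stop 2.1. Stiff hinge: it stays where it is left; 2 to 4 N near the free end moves it. Aluminium rectangle with a window, 6 mm thick, 108 wide, reaching 128 mm from the hinge axis.
- clamp_hinge (a point): Middle of the clamp's hinge axis (parallel to the box's y), 72 mm to +x of the box's centre and 89.5 mm above the bench.
- clamp_pad (a point): Middle of the outer (upper, when shut) face of the solid bar at the clamp's free end, the place to push: 110 mm from the hinge axis, 3 mm off the frame's middle plane. The bar is 36 mm (along the clamp's length) x 108 mm.
- spare_filter: A second cartridge of the same kind standing on edge on the bench beside the test box, 90 x 90 x 30 mm; to be left alone. Origin at the centre of its underside.
- probe: Steel sampling probe standing on its flange, 40 mm across, 95 mm tall; to be left alone. Origin at the centre of its underside.
- jar: Clear jar with white cap, 52 mm across, 75 mm tall; to be left alone. Origin at the centre of its underside.
- bottle: Clear bottle with white cap, 60 mm across, 160 mm tall; to be left alone. Origin at the centre of its underside.
- screwdriver: Screwdriver with red handle lying on the bench beyond the test box, about 200 mm long, along its own x; to be left alone.
- notebook: Closed green notebook lying on the bench, 156 x 216 x 15 mm; to be left alone. Origin at the centre of its underside.

How it is judged (in metres and radians):
On the way, in this order (a step that is already met when the one before it is completed fails the run):
1. the filter has been tipped over and lies flat in the tray (angle between filter's own x axis and vertical above 3.05 rad and z of filter_mid in the frame of test_box between 0.064 and 0.076 m and x of filter_mid in the frame of test_box between -0.05 and 0.02 m and y of filter_mid in the frame of test_box between -0.02 and 0.02 m and linear speed of filter below 0.02 m/s and angular speed of filter below 0.2 rad/s and value of joint clamp above 0.8 rad), for 0.2 s.
2. the clamp frame is fully down on it (angle between filter's own x axis and vertical above 3.05 rad and z of filter_mid in the frame of test_box between 0.064 and 0.076 m and x of filter_mid in the frame of test_box between -0.05 and 0.02 m and y of filter_mid in the frame of test_box between -0.02 and 0.02 m and value of joint clamp below 0.06 rad), for 0.2 s.
At the end, for the whole second after the job is handed in: The filter lies flat in the tray (within 5 degrees, resting on the tray floor within 6 mm, inside the walls), on the face that looked towards the clamp, at rest, and the clamp frame is down on it, its angle under 0.06 rad (all of step 2 and linear speed of filter below 0.02 m/s and angular speed of filter below 0.2 rad/s); the robot touches nothing.
It fails at once if the filter is lifted: the lower edge it tips over rises more than 20 mm above the tray floor (z of filter_foot in the frame of test_box above 0.075 m).
It fails at once if another thing on the bench is moved more than 20 mm or knocked over (distance of any of spare_filter, probe, jar, bottle, screwdriver, notebook from where it was at the start of the episode above 0.02 m or angle between any of spare_filter, probe, jar, bottle, screwdriver, notebook's own z axis and vertical above 0.4 rad).
It also fails if it takes over 48 s, if anything falls off the work surface, if the arm or the gripper's body presses on something with over 40 N, if the wrist force passes 120 N, or if a joint passes its speed limit or range.

## Working session

There is one attempt and no reset: what is moved stays moved. The work goes in short steps, Python scripts to look and compute and a tool call to move; the robot and the scene stay as the last step left them, time stands still between calls to the robot, and variables do not carry over. Pictures are saved under pics/ and viewed, about 8 in all and at most 12, crops included, and the job is handed in when it is done.

Besides the shell and the picture viewer there is one more tool, called after "Emit:" as name(argument=value, ...), one argument or row to a line, values as JSON. servo_tool: Moves the arm, as the interface text tells. Its arguments: {"type":"object","properties":{"moves":{"type":"array"},"squeeze":{"type":"number"}},"required":["moves"]}

```bash
mkdir -p pics; ls
cat > h.py <<'E'
import numpy as np, cv2
from rig import arm
def ray(cam,px):
    c=arm.calibration(cam);K=np.array(c["K"]);k1=c["k1"];T=np.array(c["world_from_camera"])
    d=np.array([(px[0]-K[0,2])/K[0,0],(px[1]-K[1,2])/K[1,1]]);u=d.copy()
    for _ in range(20): u=d/(1+k1*(u@u))
    return T[:3,3],T[:3,:3]@np.array([u[0],-u[1],-1.])
def atz(cam,px,z):
    o,d=ray(cam,px);return o+d*(z-o[2])/d[2]
def tri(px1,c1,px2,c2):
    A=np.zeros((3,3));b=np.zeros(3);R=[ray(c1,px1),ray(c2,px2)]
    for o,d in R:
        d=d/np.linalg.norm(d);P=np.eye(3)-np.outer(d,d);A+=P;b+=P@o
    x=np.linalg.solve(A,b);return x,[np.linalg.norm(np.cross(x-o,d/np.linalg.norm(d))) for o,d in R]
E
python3 - <<'E'
from h import *
for c in("scene","top"):
    cv2.imwrite(f"pics/{c}0.png",arm.get_image(c)[:,:,::-1])
for q in("test_box","tray","filter","filter_mid","filter_foot","clamp_hinge","clamp_pad","spare_filter","probe","jar","bottle","screwdriver"):
    r={}
    for c in("scene","top"):
        L=arm.spot_point(q,c); r[c]=L
        print(q,c,[(np.round(l["pixel"]),round(l["p"],2)) for l in L[:3]])
    if r["scene"] and r["top"]:
        x,e=tri(r["scene"][0]["pixel"],"scene",r["top"][0]["pixel"],"top");print("   ",x.round(1),np.round(e,1))
s=arm.get_state();print(s)
E
```

```text
pics
test_box scene []
test_box top [(array([326., 207.]), 0.65)]
tray scene [(array([318., 196.]), 0.82), (array([482., 307.]), 0.52)]
tray top [(array([328., 210.]), 0.55), (array([475., 205.]), 0.42)]
    [544.1 -26.2  45. ] [0.5 0.5]
filter scene [(array([325., 182.]), 0.73)]
filter top [(array([337., 222.]), 0.61), (array([338., 138.]), 0.24)]
    [504.1 -50.3  54.1] [5.5 5.5]
filter_mid scene []
filter_mid top [(array([336., 222.]), 0.85)]
filter_foot scene [(array([322., 186.]), 0.85), (array([322., 179.]), 0.69)]
filter_foot top [(array([332., 220.]), 0.77)]
    [515.5 -39.5  51.5] [2.3 2.3]
clamp_hinge scene [(array([310., 210.]), 0.79), (array([317., 196.]), 0.27)]
clamp_hinge top [(array([308., 184.]), 0.75)]
    [614.4  30.6  95.2] [1.2 1.2]
clamp_pad scene [(array([304., 191.]), 0.88), (array([482., 306.]), 0.5)]
clamp_pad top [(array([303., 170.]), 0.69)]
    [633.1  39.4 191.6] [4.6 4.6]
spare_filter scene [(array([371., 216.]), 0.88)]
spare_filter top [(array([282., 240.]), 0.89), (array([338., 222.]), 0.26), (array([302., 169.]), 0.26)]
    [456.8 108.7  10.9] [0.5 0
[... 533 characters left out ...]
85)]
    [769.4 -53.6  14.2] [1.3 1.3]
{'t': 1.3, 'joints': array([ 1.11255501e+00,  2.76366922e-01, -2.64278049e-02,  1.26800956e+00,
        2.88013512e-05,  1.46741180e+00]), 'dq': array([-0.00047013,  0.00102447,  0.00095556, -0.00039776, -0.00023361,
       -0.00049427]), 'joint_efforts': array([-2.36765147e-03, -4.45492816e+01,  2.95556545e+01,  1.09471628e-03,
       -1.97078516e-04,  9.90092019e-06]), 'eef_pos': array([217.14350093, 586.04491989, 231.32073097]), 'orientation': array([-2.57863119e+00, -1.79447245e+00,  3.28144091e-05]), 'ft_force': array([-0.39182858,  0.01754041,  0.94947178]), 'ft_torque': array([ 0.06768148,  0.02379517, -0.02306698]), 'opening': 85.29022707710466}
```

Run:
```python
import cv2,numpy as np
a=cv2.imread("pics/top0.png")[110:270,240:400];b=cv2.imread("pics/scene0.png")[140:260,220:400]
a=cv2.resize(a,(600,600),interpolation=2);cv2.imwrite("pics/a.png",a)
cv2.imwrite("pics/b.png",cv2.resize(b,(800,533),interpolation=2))
```

```text
(no output)
```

View pics/a.png

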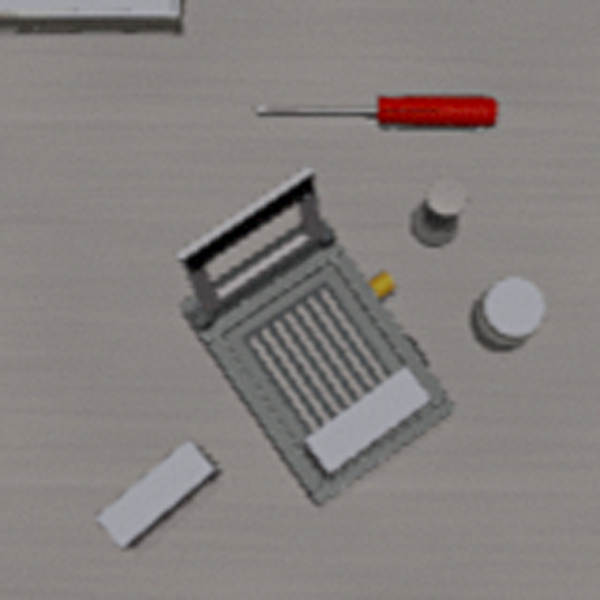

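View pics/b.png

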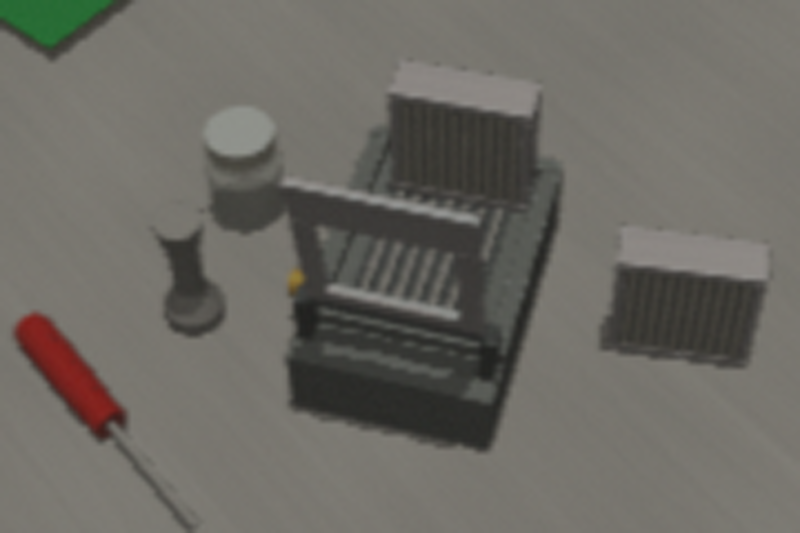

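Run:
```python
from h import *
f=lambda x,y:(240+x/3.75-.4,110+y/3.75-.4)
g=lambda x,y:(220+x*180/800-.4,140+y*120/533-.4)
T=[atz("top",f(*p),145) for p in((328,474),(430,402),(405,370),(305,442))]
S=[atz("scene",g(*p),145) for p in((403,62),(541,86),(536,115),(390,95))]
print("filter top T",np.round(T,1),"S",np.round(S,1))
for n,L in(("T",T),("S",S)): print(n,"ctr",np.mean(L,0).round(1))
T=np.array(T);d=(T[1]+T[2]-T[0]-T[3])/2;print("yaw y-edge",np.degrees(np.arctan2(d[1],d[0])),np.linalg.norm(d))
B=[atz("top",f(*p),65) for p in((320,503),(453,407))];print("box rear",np.round(B,1), np.mean(B,0).round(1),np.degrees(np.arctan2(*(B[1]-B[0])[1::-1])))
x=[tri(f(180,257),"top",g(480,217),"scene"),tri(f(313,175),"top",g(285,180),"scene")];print("bar",[(a.round(1),np.round(b,1)) for a,b in x])
c=arm.calibration("top");print(np.array(c["world_from_camera"])[:3,3],np.array(arm.calibration("scene")["world_from_camera"])[:3,3])
for q,z in(("jar",75),("probe",95),("bottle",160)):
  print(q,[ (l["p"],atz("top",l["pixel"],z*.5).round()) for l in arm.spot_in(q,"top")[:1]])
print("jar cap",atz("top",f(510,308),75),"probe",atz("top",f(446,200),95),"spare top",[atz("top",f(*p),90).round() for p in((98,519),(193,442),(217,468),(122,546))])
```

```text
filter top T [[463.7 -21.7 145. ]
 [515.5 -93.7 145. ]
 [538.2 -75.9 145. ]
 [486.   -5.3 145. ]] S [[515.8 -91.4 145. ]
 [464.  -21.1 145. ]
 [482.5  -4.7 145. ]
 [539.8 -74.1 145. ]]
T ctr [500.8 -49.2 145. ]
S ctr [500.5 -47.8 145. ]
yaw y-edge -53.90806215728056 88.30202731945654
box rear [[ 445.9  -18.7   65. ]
 [ 520.3 -120.1   65. ]] [483.1 -69.4  65. ] -53.730798340587654
bar [(array([602.1,  81.5, 218.3]), array([0.8, 0.8])), (array([661.5,  -7. , 212.8]), array([0.5, 0.5]))]
[ 411.11000195   14.65151955 1143.4337033 ] [959.29423224 490.48851738 857.22855608]
jar [(0.64, array([669.,  26.,  38.]))]
probe [(0.55, array([ 683., -108.,   48.]))]
bottle [(0.71, array([443., 452.,  80.]))]
jar cap [ 596.23222427 -163.25854997   75.        ] probe [ 675.71286804 -111.87812852   95.        ] spare top [array([431., 146.,  90.]), array([489.,  77.,  90.]), array([470.,  59.,  90.]), array([412., 128.,  90.])]
```

Emit:
servo_tool(
  moves=[
    [[20,-55,10],[0,0,0.1],-1],
    [[40,-110,20],[0,0,0.2],-1],
    [[60,-165,20],[0,0,0.3],-1],
    [[80,-220,20],[0,0,0.4],-1],
    [[100,-275,20],[0,0,0.5],-1],
    [[120,-330,20],[0,0,0.6],-1],
    [[140,-385,20],[0,0,0.7],-1],
    [[160,-440,20],[0,0,0.8],-1],
    [[175,-495,20],[0,0,0.9],-1],
    [[195,-550,20],[0,0,0.986],-1],
    [[215,-605,20],[0,0,0.986],-1],
    [[225,-640,20],[0,0,0.986],-1],
    [[235,-670,20],[0,0,0.986],-1],
    [[235,-670,0],[0,0,0.986],-1],
    [[235,-670,-20],[0,0,0.986],-1],
    [[235,-670,-20],[0,0,0.986],-1],
  ],
)

```text
t: 3.45
eef_pos: [450.7, -83.6, 209.9]
orientation: [-1.421, -2.798, 0.001]
ft_force: [-0.3, -0.1, -0.2]
opening: 0.2
```

Emit:
servo_tool(
  moves=[
    [[0,0,-30],[0,0,0],-1],
    [[0,0,-60],[0,0,0],-1],
    [[0,0,-80],[0,0,0],-1],
    [[0,0,-80],[0,0,0],-1],
    [[10,7,-80],[0,0,0],-1],
    [[18,13,-80],[0,0,0],-1],
    [[22,16,-80],[0,0,0],-1],
    [[26,19,-80],[0,0,0],-1],
    [[30,22,-80],[0,0,0],-1],
    [[34,25,-80],[0,0,0],-1],
    [[34,25,-80],[0,0,0],-1],
  ],
)

```text
t: 4.82
eef_pos: [486.3, -58.8, 131.2]
orientation: [-1.422, -2.801, 0.0]
ft_force: [0.1, -0.1, 0.1]
opening: 0.3
```

Run:
```python
from h import *
t=arm.get_image("top")[110:270,240:400,::-1];s=arm.get_image("scene")[120:280,230:390,::-1]
cv2.imwrite("pics/c.png",np.hstack([cv2.resize(i,(400,400),interpolation=2) for i in(t,s)]))
```

```text
(no output)
```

View pics/c.png

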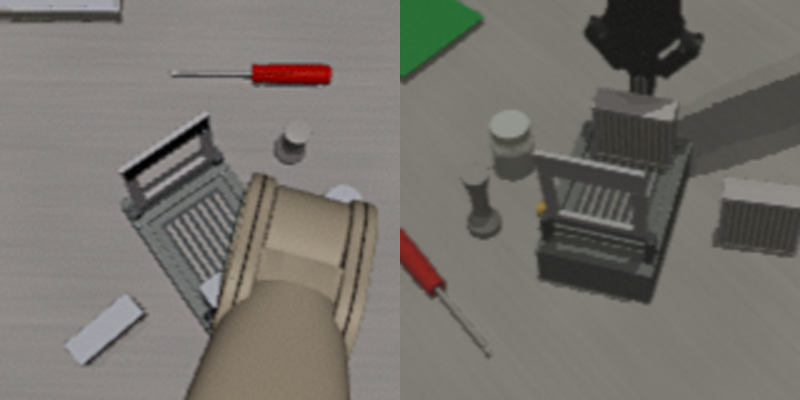

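Emit:
servo_tool(
  moves=[
    [[3,2,0],[0,0,0],-1],
    [[6,4,0],[0,0,0],-1],
    [[9,7,0],[0,0,0],-1],
    [[12,9,0],[0,0,0],-1],
    [[12,9,0],[0,0,0],-1],
  ],
)

```text
t: 5.55
eef_pos: [498.5, -49.7, 131.3]
orientation: [1.422, 2.801, 0.0]
ft_force: [1.2, -0.2, 0.7]
opening: -0.3
```

Run:
```python
from h import *
s=arm.get_image("scene")[130:230,250:400,::-1]
cv2.imwrite("pics/d.png",cv2.resize(s,(600,400),interpolation=2))
```

```text
(no output)
```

View pics/d.png

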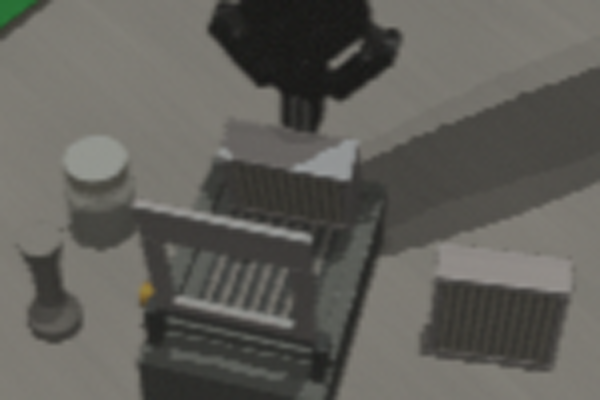

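Emit:
servo_tool(
  moves=[
    [[3,2,0],[0,0,0],-1],
    [[6,4,0],[0,0,0],-1],
    [[9,7,0],[0,0,0],-1],
    [[12,9,0],[0,0,0],-1],
    [[14,10,0],[0,0,0],-1],
    [[16,12,0],[0,0,0],-1],
    [[18,13,0],[0,0,0],-1],
    [[18,13,0],[0,0,0],-1],
    [[18,13,0],[0,0,0],-1],
    [[18,13,0],[0,0,0],-1],
  ],
)

```text
t: 6.85
eef_pos: [516.0, -37.0, 131.3]
orientation: [-1.422, -2.801, 0.0]
ft_force: [-0.1, 0.2, -0.6]
opening: -0.0
```

Run:
```python
from h import *
s=arm.get_image("scene")[130:230,250:400,::-1]
cv2.imwrite("pics/e.png",cv2.resize(s,(600,400),interpolation=2))
```

```text
(no output)
```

View pics/e.png

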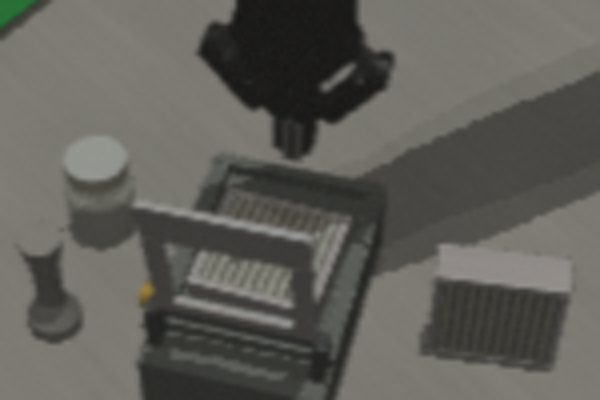

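Emit:
servo_tool(
  moves=[
    [[0,0,50],[0,0,0],-1],
    [[0,0,100],[0,0,0],-1],
    [[0,0,125],[0,0,0],-1],
    [[40,28,125],[0,0,0],-1],
    [[80,55,125],[0,0,0],-1],
    [[120,83,125],[0,0,0],-1],
    [[144,99,125],[0,0,0],-1],
    [[144,99,125],[0,0,0],-1],
    [[144,99,90],[0,0,0],-1],
    [[144,99,65],[0,0,0],-1],
    [[144,99,65],[0,0,0],-1],
  ],
)

```text
t: 8.28
eef_pos: [657.1, 61.4, 193.8]
orientation: [-1.421, -2.796, 0.005]
ft_force: [-1.3, 0.7, -0.3]
opening: 0.3
```

Run:
```python
from h import *
t=arm.get_image("top")[110:270,240:400,::-1];s=arm.get_image("scene")[120:280,230:390,::-1]
cv2.imwrite("pics/f.png",np.hstack([cv2.resize(i,(400,400),interpolation=2) for i in(t,s)]))
```

```text
(no output)
```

View pics/f.png

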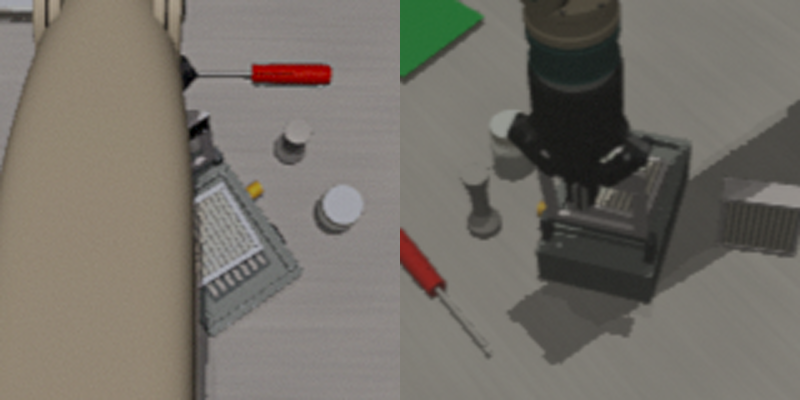

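Emit:
servo_tool(
  moves=[
    [[-10,-7,-5],[0,0,0],-1],
    [[-19,-14,-6],[0,0,0],-1],
    [[-27,-20,-6],[0,0,0],-1],
    [[-35,-25,-6],[0,0,0],-1],
    [[-43,-31,-6],[0,0,0],-1],
    [[-51,-37,-6],[0,0,0],-1],
    [[-58,-42,-6],[0,0,0],-1],
    [[-64,-47,-8],[0,0,0],-1],
    [[-70,-51,-10],[0,0,0],-1],
    [[-76,-56,-13],[0,0,0],-1],
    [[-82,-60,-16],[0,0,0],-1],
    [[-82,-60,-16],[0,0,0],-1],
  ],
)

```text
t: 9.88
eef_pos: [577.1, 1.5, 179.9]
orientation: [-1.423, -2.8, 0.002]
ft_force: [0.2, -0.3, -0.0]
opening: 0.2
```

Run:
```python
from h import *
t=arm.get_image("top")[110:270,240:400,::-1];s=arm.get_image("scene")[120:280,230:390,::-1]
cv2.imwrite("pics/g.png",np.hstack([cv2.resize(i,(400,400),interpolation=2) for i in(t,s)]))
```

```text
(no output)
```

View pics/g.png

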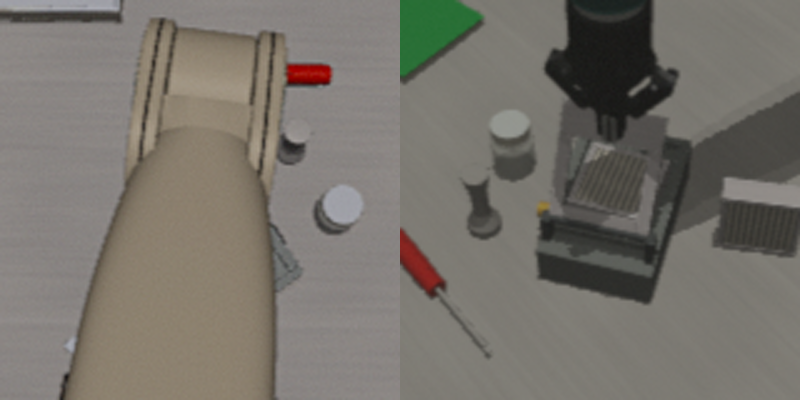

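Emit:
servo_tool(
  moves=[
    [[-7,-5,-6],[0,0,0],-1],
    [[-14,-10,-12],[0,0,0],-1],
    [[-19,-14,-20],[0,0,0],-1],
    [[-25,-18,-28],[0,0,0],-1],
    [[-30,-22,-37],[0,0,0],-1],
    [[-34,-25,-47],[0,0,0],-1],
    [[-37,-27,-57],[0,0,0],-1],
    [[-40,-29,-67],[0,0,0],-1],
    [[-41,-30,-74],[0,0,0],-1],
    [[-42,-31,-80],[0,0,0],-1],
    [[-42,-31,-84],[0,0,0],-1],
    [[-42,-31,-87],[0,0,0],-1],
    [[-42,-31,-87],[0,0,0],-1],
  ],
)

```text
t: 11.6
eef_pos: [536.1, -28.9, 93.2]
orientation: [-1.422, -2.801, 0.0]
ft_force: [0.0, -0.5, -0.8]
opening: -0.3
```

Emit:
servo_tool(
  moves=[
    [[0,0,-1],[0,0,0],-1],
    [[0,0,-2],[0,0,0],-1],
    [[0,0,-3],[0,0,0],-1],
    [[0,0,-3],[0,0,0],-1],
  ],
)

```text
t: 12.1
eef_pos: [536.5, -29.0, 92.4]
orientation: [1.422, 2.8, 0.0]
ft_force: [-4.4, 0.6, 11.9]
opening: -0.2
```

Emit:
servo_tool(
  moves=[
    [[0,0,-1],[0,0,0],-1],
    [[0,0,20],[0,0,0],-1],
    [[0,0,70],[0,0,0],-1],
    [[0,0,120],[0,0,0],-1],
    [[-40,-40,150],[0,0,0],-1],
    [[-70,-90,150],[0,0,0],-1],
    [[-90,-145,150],[0,0,0],-1],
    [[-110,-200,150],[0,0,0],-1],
    [[-110,-200,150],[0,0,0],-1],
  ],
)

```text
t: 13.22
eef_pos: [425.1, -232.2, 240.6]
orientation: [1.431, 2.796, -0.001]
ft_force: [0.6, 0.3, 1.1]
opening: 0.0
```

Run:
```python
from h import *
t=arm.get_image("top")[110:270,240:400,::-1];s=arm.get_image("scene")[120:280,230:390,::-1]
cv2.imwrite("pics/i.png",np.hstack([cv2.resize(i,(400,400),interpolation=2) for i in(t,s)]))
r={c:arm.spot_point("clamp_pad",c) for c in("top","scene")}
print(r); 
if all(r.values()): print(tri(r["scene"][0]["pixel"],"scene",r["top"][0]["pixel"],"top"))
```

```text
{'top': [{'pixel': [332.9, 215.3], 'p': 0.79}], 'scene': [{'pixel': [319.8, 180.0], 'p': 0.83}]}
(array([524.89139806, -39.58373012,  86.91160001]), [np.float64(0.22386414392577741), np.float64(0.22386414392574697)])
```

View pics/i.png

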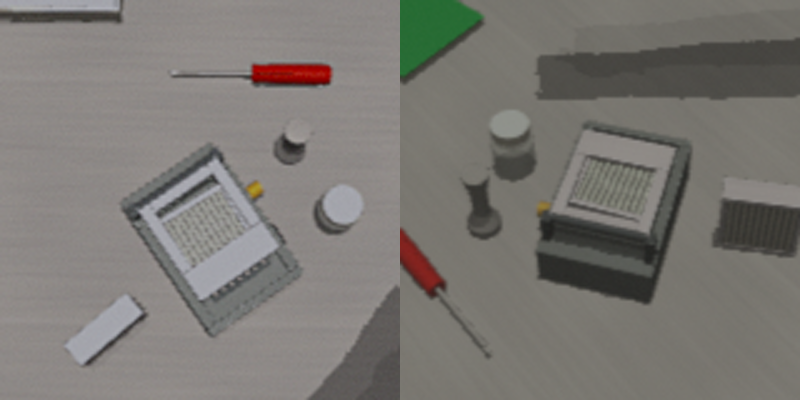

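The picture shows the clamp flat on the filter, the bench objects where they were, and the arm clear of everything.

```bash
python3 -c "
from rig import arm
print(arm.hand_in())"
```

```text
the job is handed in; nothing more can be done
None
```

The filter lies flat in the tray with the clamp frame pressed down on it, and I've handed the job in at about 13.5 s of the 48 s allowed. The hand-in gave no verdict.

- **Tipping:** I pushed the filter near its top with the shut fingertips. It tipped and fell flat towards the clamp, without gripping or lifting. The force readings I took while pushing were about 1 N.
- **Clamp:** I swung the frame over from its outer side and pressed down. The fingertips met firm contact (about 12 N) at 92.4 mm, and the nominal height of the clamp's outer face when shut is 92.5 mm.
- **Last checks:** The final pictures show the frame level on the filter and the other bench items apparently where they were. The arm is clear of everything.
- **One disagreement:** Locating the clamp pad from the two cameras gave a height of 87 mm, about 5.5 mm below nominal. I put this down to error in the trained network and calibration, because the contact height agrees with nominal to 0.1 mm.

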